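# Thread the hook trolley onto the bench rail and run it home against the buffer

## Robot

A 6-joint arm with a two-finger parallel gripper is mounted at the origin on the work surface. World frame = base frame: x ahead of the robot, y to its left, z up, the work surface at z = 0. Lengths are in m, angles in rad, forces in N, time in s.
With the tool pointing down it reaches from about 0.375 to 0.975 m from the base axis. Payload 3.8 kg.
Tool frame: the origin (TCP) lies midway between the tips of the shut fingers; the grasp point (between the pads) lies 19 mm behind it; z points along the fingers, y is the line along which they close (so a half turn about z gives the same grasp; the last joint's range is limited). The gripper opens to 88 mm and grips with 3 to 60 N. Pads are 18 mm wide; open, the fingers measure 123 mm over their backs; the gripper's body (75 mm by 187 mm) begins 45 mm behind the grasp point.
Start: joints at [-0.037, 0.264, 1.604, -0, 1.274, -0.037], TCP at [0.675, -0, 0.239] pointing down, gripper open.
Joint ranges: [-2.63, 2.63], [-0.94, 2.18], [0.31, 2.57], [-1.31, 4.45], [0, 2.66], [-2.55, 2.55]. Speed limits (rad/s): [2.57, 2.57, 3.14, 3.14, 3.14, 3.14].

## Interface

Orientations are given as a rotation vector (axis times angle).
In Python, from cell import manip, inverse_kinematics, cams, order gives the robot as it stands. Calls block until the motion is done:
- manip.move_pose(position, orientation): joint-space move of the TCP to a pose.
- manip.move_linear(position, rate=0.15, rot=None): straight line of the TCP; rot=None keeps the orientation; rate is the mean speed in m/s.
- manip.set_joints(angles): joint-space move.
- manip.set_gripper(opening, force=None): finger opening in m; force is the grip in N (None keeps the last); returns when the fingers have stopped.
- manip.dwell(seconds).
- inverse_kinematics(position, orientation): joint angles nearest the present ones, or None.
- manip.state(): the state.
- cams.capture(name): name is "scene" or "side" or "wrist"; returns a dict with "image" (400x640x3 uint8, blue, green, red), "z_map" (400x640 float32, m along the optical axis (not along the pixel's ray), 0 where there is no reading), "intrinsics" (3x3 intrinsics, pixels), "position" and "orientation" of the camera in the world; the wrist camera has in their place "T_tool_cam" (4x4, takes a point from camera to tool coordinates, whose origin is the TCP and whose axes are the flange's). Camera axes: x right, y down, z forward; pixel columns grow to the right and rows downward; lengths in m; the calibration is good to about 2 mm. A picture is of the moment at which its call begins: read the wrist's pose just before it.
A pose or a line that the arm cannot do raises manip.IKError and nothing moves.
- order.close_job(): hands the job in; it is judged then, once.
The state is a dict: "clock": time; "joint_pos": joint angles; "joint_velocities": joint speeds; "tau": joint torques, N m; "tool_pos": TCP position; "tcp_rot": TCP orientation; "contact_force": force on the tool from outside, world axes, zero at the start; "moment": the same for the moment, N m; "gripper_width": finger opening in m; "grasp_force": force on a finger pad.
Only numpy, scipy, OpenCV 4.12 (cv2) and the standard library are available. Lean on these libraries where they do the work, as an engineer would, in place of code of your own. Each camera call takes 0.05 s, during which the arm holds its last target. There are 200 camera calls.

## Task

Take the hook trolley out of the grey tray, thread it onto the steel rail at its free open end with its hook on the side away from the robot, and slide it along by its post until it has pushed the buffer's orange plunger fully in; then let go and leave it hanging on the rail up at the buffer. Work by feel: never push or lever on the rail or the buffer with more than about 25 N, press the plunger with the trolley and not with the fingers, and leave the cans, the pipe, the coupling and the white jar as they are.

Things in the scene. Friction and masses are not known exactly. Their poses are not given: they have to be found in the camera images.
- trolley: Aluminium trolley of C section with a blue grip post on top, 0.2 to 0.33 kg, standing upright in the tray. Origin: centre of its underside; z up; y is its direction of travel (the body is the same both ways); the hook is on its +x side. Body 45 (x) by 50 (y) by 24 (z) mm. It goes on the rail only along y from the open end, never from above.
- trolley_slot (a point): Middle of the T-slot that runs through the trolley along y, 9.5 mm above its underside. Cavity 33 mm wide, z = 5 to 14 mm above the underside; it opens downward through a 14 mm wide gap between two 5 mm thick lips; the top plate above it is 10 mm thick (z = 14 to 24).
- trolley_grip (a point): Point on the axis of the trolley's blue post, 49 mm above its underside, 15 mm below the post's top. The post is 16 (x) by 24 (y) mm and stands centred on the top plate, z = 24 to 64 mm above the underside.
- trolley_hook (a point): Tip of the steel hook rod (7 mm thick), 56 mm out along the trolley's +x and 24 mm above its underside.
- rail: Fixed steel T rail, 300 mm long, on a wooden stand. Origin: at slab level under the rail's middle; z up; +y runs along the rail from the open end to the buffer; +x points away from the robot. Flange top at z = 120 mm. Wooden posts 45 mm wide hold it up to z = 74 mm, the nearer from y = -88 to -52 mm, on an 18 mm thick board 140 mm wide (y = -110 to 150 mm).
- rail_mouth (a point): Flange top at the tip of the open end, on the centre line, at rail y = -150, z = 120 mm. Flange 30 mm wide, 6 mm thick, its end a half circle in plan; web below it 8 mm thick, 40 mm high. A resting trolley's underside is at z = 106 mm; from 106 to 109 mm it is free, with 1.5 mm play on each side.
- plunger (a joint): Orange plunger, 8 mm thick, 5.5 mm above the flange top. 0 = 14 mm out of the black buffer's face, 0.014 m = flush: the trolley then meets the hard face. No spring: slides at about 7 N and stays. Fully in: over 0.0115. The buffer is clamped on the flange, its face 60 to 110 mm past the rail's middle, different each time, not measured: find it by feel.
- tray: Grey plastic tray, fixed, 200 (x) by 240 (y) by 35 mm high, walls and floor 5 mm. Origin: centre of its underside.
- coupling: Brass pipe coupling, 30 mm across, 22 mm high, standing in the tray near its +y wall; leave it. Origin: centre of its underside.
- pipe: Short steel pipe standing on the slab, 42 mm across, 140 mm high; leave it. Origin: centre of its underside.
- oiler: White jar with red cap, 52 mm across, 110 mm high; leave it. Origin: centre of its underside.
- can1: Empty can, 64 mm across, 105 mm high, upright in the slotted wooden rack at the robot's left; leave it. Origin: centre of its underside.
- can2: Empty can, 64 mm across, 105 mm high, upright in the slotted wooden rack at the robot's left; leave it. Origin: centre of its underside.
- can3: Empty can, 64 mm across, 105 mm high, upright in the slotted wooden rack at the robot's left; leave it. Origin: centre of its underside.
- can4: Empty can, 64 mm across, 105 mm high, upright in the slotted wooden rack at the robot's left; leave it. Origin: centre of its underside.
- can5: Empty can, 64 mm across, 105 mm high, upright in the slotted wooden rack at the robot's left; leave it. Origin: centre of its underside.
Not all that is in view belongs to the job. Leave any black or purple look-alike of the trolley alone.

How it is judged:
By the outcome, as a careful person would: the job done as asked, in the order asked, and still so for the second after the job is handed in, with the robot touching nothing.
It also fails if it takes over 64 s, if anything falls off the work surface, if the arm or the gripper's body presses on something with over 40 N, if the wrist force passes 120 N, or if a joint passes its speed limit or range.

## Working session

There is one attempt and no reset: what is moved stays moved. The work goes in short steps, each a Python script; the robot and the scene stay as the last script left them, time stands still between calls to the robot, and variables do not carry over. Pictures are saved under pics/ and viewed, at most 10 in all, crops included, and the job is handed in when it is done.

```bash
ls; mkdir -p pics
cat > h.py <<'E'
import numpy as np, cv2
from scipy.spatial.transform import Rotation as R
from cell import manip, inverse_kinematics, cams, order
def cap(n):
    s=manip.state(); c=cams.capture(n)
    if n=="wrist":
        T=np.eye(4); T[:3,:3]=R.from_rotvec(s["tcp_rot"]).as_matrix(); T[:3,3]=s["tool_pos"]; T=T@np.array(c["T_tool_cam"])
    else:
        T=np.eye(4); o=np.array(c["orientation"],float)
        T[:3,:3]=o if o.shape==(3,3) else R.from_rotvec(o).as_matrix(); T[:3,3]=c["position"]
    c["T"]=T; np.savez("pics/%s_last.npz"%n,image=c["image"],z=c["z_map"],K=c["intrinsics"],T=T)
    return c
def load(n):
    d=np.load("pics/%s_last.npz"%n); return dict(image=d["image"],z_map=d["z"],intrinsics=d["K"],T=d["T"])
def cloud(c):
    K=np.array(c["intrinsics"]); z=c["z_map"]; v,u=np.mgrid[:z.shape[0],:z.shape[1]]
    P=np.stack([(u-K[0,2])/K[0,0]*z,(v-K[1,2])/K[1,1]*z,z],-1)
    W=P@c["T"][:3,:3].T+c["T"][:3,3]; W[z<=0]=np.nan; return W
def ray(c,u,v):
    K=np.array(c["intrinsics"]); d=c["T"][:3,:3]@np.array([(u-K[0,2])/K[0,0],(v-K[1,2])/K[1,1],1]); return c["T"][:3,3],d/np.linalg.norm(d)
def tri(rays):
    A=sum(np.eye(3)-np.outer(d,d) for o,d in rays); b=sum((np.eye(3)-np.outer(d,d))@o for o,d in rays)
    return np.linalg.solve(A,b)
def atz(c,u,v,z):
    o,d=ray(c,u,v); return o+d*(z-o[2])/d[2]
def proj(c,p):
    K=np.array(c["intrinsics"]); q=c["T"][:3,:3].T@(np.array(p)-c["T"][:3,3]); return (K@q/q[2])[:2]
E
python3 - <<'E'
from h import *
for n in("scene","side"):
    c=cap(n); cv2.imwrite(f"pics/{n}0.png",c["image"]); print(n,c["T"].round(3).tolist(),np.array(c["intrinsics"]).tolist())
print(manip.state())
E
```

```text
pics
scene [[-0.537, 0.711, -0.454, 1.31], [0.843, 0.446, -0.299, 0.55], [-0.01, -0.544, -0.839, 1.535], [0.0, 0.0, 0.0, 1.0]] [[491.57869723197746, 0.0, 315.8962485232249], [0.0, 491.57869723197746, 199.58549316592908], [0.0, 0.0, 1.0]]
side [[0.898, -0.225, 0.378, -0.042], [-0.44, -0.477, 0.761, -1.099], [0.009, -0.85, -0.527, 0.911], [0.0, 0.0, 0.0, 1.0]] [[479.1476663530318, 0.0, 321.47619798665465], [0.0, 479.1476663530318, 202.85310722204594], [0.0, 0.0, 1.0]]
{'clock': 0.1, 'joint_pos': array([-3.69244878e-02,  2.64646540e-01,  1.60521655e+00, -2.53977385e-05,
        1.27367675e+00, -3.68815265e-02]), 'joint_velocities': array([-2.86305212e-04, -2.44385561e-03, -1.88564050e-03, -5.68049689e-04,
        7.58319054e-05, -6.66606396e-04]), 'tau': array([ 2.09863060e-04, -5.03614998e+01, -3.58072400e+01,  7.29403482e-02,
        2.32994242e-02, -8.27531630e-05]), 'tool_pos': array([ 6.74374808e-01, -3.55227264e-06,  2.37544848e-01]), 'tcp_rot': array([-2.22048322e+00, -2.22040439e+00,  2.10850749e-03]), 'contact_force': array([-0.45337681,  0.15574803,  0.14206933]), 'moment': array([ 0.00870579, -0.00359995,  0.01398256]), 'grasp_force': 0.0, 'gripper_width': 0.08809510710628989}
```

View pics/scene0.png

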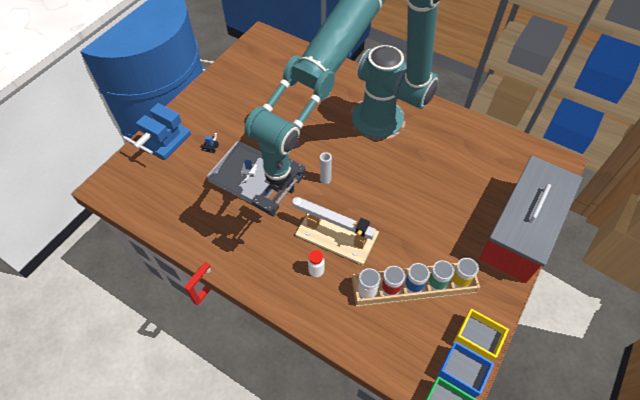

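View pics/side0.png

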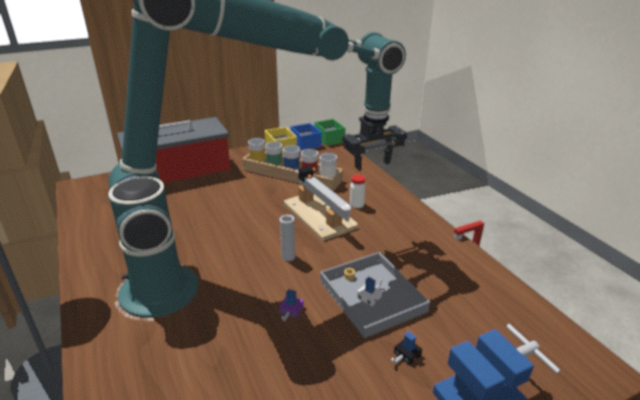

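The trolley candidates in the side view are: (370,288), aluminium with a blue post, in the grey tray; (291,303), purple, on the slab; and (408,350), black, on the slab. The one in the tray fits the description. In the scene view the rail's open end is at (297,203) and its buffer at (362,227). The pipe is at (325,168) and the jar at (316,264).

Run:
```python
from h import *
s=load("side"); c=load("scene")
W=cloud(s); V=cloud(c)
for n,(u,v) in dict(troll=(370,284),pipe=(288,218),mouth=(347,212),buf=(306,175),tray=(375,295)).items(): print(n,W[v,u].round(3))
for n,(u,v) in dict(mouth=(297,203),buf=(362,227),pipe=(325,157),jar=(316,258),tr=(250,168)).items(): print('S',n,V[v,u].round(3))
a=cv2.resize(s["image"][240:340,310:440],None,fx=4,fy=4,interpolation=cv2.INTER_CUBIC)
b=cv2.resize(c["image"][130:270,190:390],None,fx=2.6,fy=2.6,interpolation=cv2.INTER_CUBIC)
out=np.zeros((400+364,520,3),np.uint8)
cv2.imwrite("pics/crop1.png",a)
# move wrist to look at tray
```

```text
troll [ 0.506 -0.292  0.059]
pipe [ 0.392 -0.007  0.13 ]
mouth [ 0.581 -0.024  0.108]
buf [0.55  0.211 0.13 ]
tray [ 0.514 -0.308  0.031]
S mouth [ 0.586 -0.006  0.112]
S buf [0.563 0.236 0.138]
S pipe [ 0.37  -0.027  0.119]
S jar [0.729 0.163 0.115]
S tr [ 0.512 -0.273  0.037]
```

View pics/crop1.png

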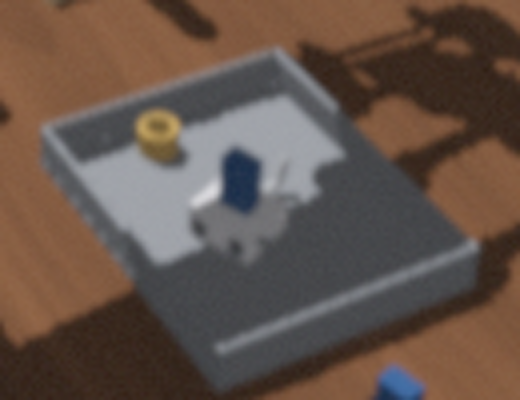

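The crop confirms a light aluminium body with a dark blue post in the tray, with the coupling separate at the tray's +y wall. The hook seems to point right, at about crop (285,175). Next I look from the wrist.

Run:
```python
from h import *
rot=manip.state()["tcp_rot"]
print(R.from_rotvec(rot).as_matrix().round(3).tolist())
def view(p,n):
    manip.move_pose(p,rot); manip.dwell(0.15)
    c=cap("wrist"); np.savez(f"pics/{n}_last.npz",image=c["image"],z=c["z_map"],K=c["intrinsics"],T=c["T"]); return c
c=view([0.60,0.02,0.36],"r1"); print(np.array(c["T_tool_cam"]).round(3).tolist())
c2=view([0.58,0.12,0.36],"r2")
c3=view([0.52,-0.25,0.30],"t1")
c4=view([0.48,-0.30,0.30],"t2")
cv2.imwrite("pics/rail.png",np.vstack([c["image"]])); 
cv2.imwrite("pics/tray.png",c3["image"])
print(manip.state()["clock"])
```

```text
[[0.0, 1.0, -0.002], [1.0, -0.0, 0.0], [0.0, -0.002, -1.0]]
[[-0.0, -0.959, -0.283, 0.073], [1.0, -0.001, 0.001, -0.0], [-0.001, -0.283, 0.959, -0.147], [0.0, 0.0, 0.0, 1.0]]
3.8083
```

View pics/rail.png

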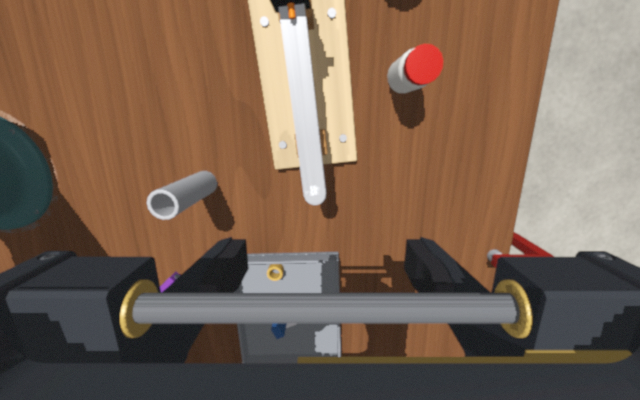

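View pics/tray.png

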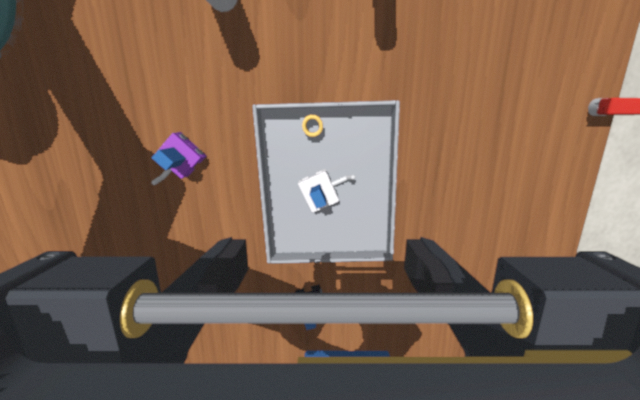

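In the wrist view of the tray, the trolley is at (318,192) with its hook tip at (350,180), so the hook points to world +x and slightly +y. The purple look-alike is at (180,157) and the black one at (312,295). In the rail view, the mouth tip is at (315,200) and the orange plunger and buffer at (292,12). Now I'll measure.

Run:
```python
from h import *
def fit(P,n):
    m=np.median(P,0); r=cv2.minAreaRect((P[:,:2]*1000).astype(np.float32))
    print(n,len(P),m.round(4),'rect',np.round(r[0],1),np.round(r[1],1),round(r[2],1))
for n in("r1","r2","scene"):
    c=load(n); W=cloud(c); hsv=cv2.cvtColor(c["image"],cv2.COLOR_BGR2HSV)
    m=(hsv[...,1]<60)&(hsv[...,2]>90)&(W[...,2]>.10)&(W[...,2]<.135)&(W[...,0]>.5)&(W[...,0]<.65)&(W[...,1]>-.05)&(W[...,1]<.20)
    m=cv2.morphologyEx(m.astype(np.uint8),cv2.MORPH_OPEN,np.ones((3,3)))>0
    P=W[m]; print(n,len(P), 'zmed',np.median(P[:,2]).round(4),'ymin',np.percentile(P[:,1],[0,1]).round(4))
    # centre line from row-binned edges
    ys=np.arange(.02,.16,.01); C=[];w=[]
    for y in ys:
        q=P[abs(P[:,1]-y)<.004]
        if len(q)>8: lo,hi=np.percentile(q[:,0],[1,99]); C.append((y,(lo+hi)/2)); w.append(hi-lo)
    C=np.array(C); k=np.polyfit(C[:,0],C[:,1],1); print('x=%.4f%+.4f*y'%(k[1],k[0]),'yawdeg',np.degrees(np.arctan(-k[0])).round(2),'w',np.round(w,4),'res',(C[:,1]-np.polyval(k,C[:,0])).round(4))
    zf=np.polyfit(P[:,1],P[:,2],1); print('z at mouth/.15',np.polyval(zf,[0,.15]).round(4))
for n in("t1","t2","side"):
    c=load(n); W=cloud(c); hsv=cv2.cvtColor(c["image"],cv2.COLOR_BGR2HSV)
    roi=(abs(W[...,0]-.51)<.09)&(abs(W[...,1]+.285)<.075)
    blue=roi&(hsv[...,0]>95)&(hsv[...,0]<125)&(hsv[...,1]>120)&(W[...,2]>.02)
    fit(W[blue&(W[...,2]>np.nanpercentile(W[...,2][blue],95)-.004)],n+' posttop'); fit(W[blue],n+' postall')
    b=roi&~blue&(hsv[...,1]<60)&(W[...,2]>.018)&(W[...,2]<.045)
    print('ztop hist',np.histogram(W[...,2][b],np.arange(.018,.046,.003)))
    b2=roi&~blue&(W[...,2]>.022)&(W[...,2]<.04)
    if b2.sum()>5: fit(W[b2],n+' plate+hook')
```

```text
r1 4279 zmed 0.1208 ymin [-0.0229 -0.0183]
x=0.5811-0.1083*y yawdeg 6.18 w [0.0285 0.0296 0.0294 0.0291 0.0295 0.0294 0.0296 0.0294 0.0293 0.0293
 0.0299 0.0296 0.0298 0.0303 0.0301] res [-0.0001  0.0004  0.0003  0.0002 -0.0001 -0.0002 -0.0004 -0.0004 -0.0004
 -0.0001  0.0002  0.0003  0.0002  0.      0.0001]
z at mouth/.15 [0.1207 0.1207]
r2 3355 zmed 0.1208 ymin [-0.0233 -0.0178]
x=0.5809-0.1081*y yawdeg 6.17 w [0.0291 0.0289 0.0287 0.0285 0.0283 0.0296 0.0293 0.0291 0.0289 0.03
 0.0298 0.0296 0.0289 0.03   0.0301] res [-0.0002 -0.0006  0.0005  0.0002 -0.0001  0.0004  0.0001 -0.0001 -0.0003
  0.0002 -0.     -0.0002 -0.0001 -0.      0.0002]
z at mouth/.15 [0.1207 0.1208]
scene 545 zmed 0.1197 ymin [-0.0242 -0.0195]
x=0.5830-0.1143*y yawdeg 6.52 w [0.0291 0.0326 0.0293 0.0315 0.0277 0.029  0.034  0.0255 0.0305 0.0303
 0.0299 0.0326 0.0309 0.031  0.033 ] res [-0.0006 -0.0014  0.0005 -0.0002  0.0009  0.0006 -0.0006  0.0017 -0.0009
  0.0014  0.0001 -0.0006  0.0011 -0.0009 -0.0011]
z at mouth/.15 [0.1199 0.1196]
t1 posttop 161 [ 0.51   -0.2814  0.0697] rect [ 509.8 -282.1] [13.1 23.2] 24.
[... 405 characters left out ...]
 182 [ 0.5083 -0.2822  0.0696] rect [ 508.3 -282.7] [12.9 23. ] 24.2
ztop hist (array([ 88,  45,  42, 513, 372, 291,  95,   3,   1]), array([0.018, 0.021, 0.024, 0.027, 0.03 , 0.033, 0.036, 0.039, 0.042,
       0.045]))
t2 plate+hook 1340 [ 0.4952 -0.2781  0.0302] rect [ 492.7 -283. ] [139.2 149.9] 1.6
side posttop 16 [ 0.5073 -0.2909  0.0694] rect [ 506.  -290.1] [ 8.4 18.3] 21.3
side postall 76 [ 0.5057 -0.2914  0.0555] rect [ 506.1 -290.5] [ 9.4 18.9] 31.0
ztop hist (array([ 54,  51,  64, 105,  82,  56,  20,   2,   1]), array([0.018, 0.021, 0.024, 0.027, 0.03 , 0.033, 0.036, 0.039, 0.042,
       0.045]))
side plate+hook 377 [ 0.4862 -0.2924  0.0295] rect [ 469.4 -301.5] [138.6 148.8] 70.4
```

Run:
```python
from h import *
a=cv2.resize(load("t1")["image"][155:230,285:375],None,fx=6,fy=6,interpolation=cv2.INTER_CUBIC)
b=cv2.resize(load("t2")["image"][85:185,300:420],None,fx=4.5,fy=4.5,interpolation=cv2.INTER_CUBIC)
cv2.imwrite("pics/ct.png",a)
c=load("t2");print([proj(c,[.506,-.292,z]).round(1) for z in (.03,.07)])
```

```text
[array([343.4, 164.6]), array([345.1, 169.4])]
```

View pics/ct.png

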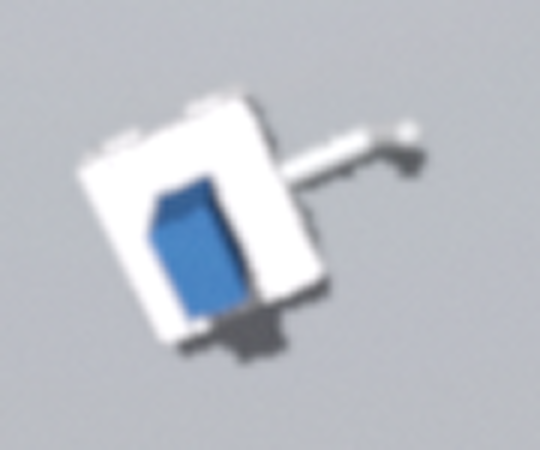

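```bash
cat >> h.py <<'E'
R0=R.from_matrix([[0,1,0],[1,0,0],[0,0,-1]])
def rv(deg): return (R.from_euler('z',deg,degrees=True)*R0).as_rotvec()
def st(t=""):
    s=manip.state(); print(t,round(s["clock"],2),'p',(s["tool_pos"]*1e3).round(1),'F',s["contact_force"].round(1),'M',s["moment"].round(2),'w',round(s["gripper_width"]*1e3,1),'g',round(s["grasp_force"],1)); return s
E
python3 - <<'E'
from h import *
c=load("t1")
q=np.array([atz(c,285+u/6,155+v/6,.0297)[:2] for u,v in((80,170),(240,97),(325,272),(165,345))])
print(q.round(4).tolist(),q.mean(0).round(4)); e=[q[1]-q[0],q[2]-q[3],q[2]-q[1],q[3]-q[0]]
print([(np.linalg.norm(x).round(4),np.degrees(np.arctan2(x[1],x[0])).round(1)) for x in e])
manip.set_gripper(.05,40)
P=np.array([.5092,-.2824,.11]); manip.move_pose(P,rv(24.5)); manip.dwell(.1); st("above")
P[2]=.037; manip.move_linear(P,rate=.08); manip.dwell(.2); st("down")
E
```

```text
[[0.4798, -0.2699], [0.5194, -0.2516], [0.5409, -0.2961], [0.5003, -0.3156]] [ 0.5101 -0.2833]
[(np.float64(0.0436), np.float64(24.8)), (np.float64(0.0449), np.float64(25.6)), (np.float64(0.0494), np.float64(-64.3)), (np.float64(0.05), np.float64(-65.8))]
above 5.41 p [ 511.1 -283.8  112.8] F [ 0.5 -0.2 -0.4] M [-0.03 -0.   -0.02] w 49.9 g 0.0
down 6.67 p [ 509.7 -282.7   37.7] F [ 0.4  0.4 -0. ] M [-0.   -0.05 -0.01] w 49.9 g 0.0
```

Run:
```python
from h import *
manip.set_gripper(0.0,40); manip.dwell(.2); s=st("grip"); p=s["tool_pos"]
print("rot",R.from_rotvec(s["tcp_rot"]).as_matrix().round(4).tolist())
manip.move_linear([p[0],p[1],.19],rate=.12); manip.dwell(.2); st("lift")
d=np.array([-.1076,.9942,0]); M=np.array([.5835,-.0235,0])
Q=M-d*.060; Q[2]=.19
manip.move_pose(Q,rv(6.2)); manip.dwell(.4); st("pre")
c=cap("wrist"); a=cap("scene"); b=cap("side")
i=c["image"]; cv2.imwrite("pics/pre.png",np.hstack([cv2.resize(a["image"][160:250,250:340],(400,400)),cv2.resize(b["image"][130:250,280:400],(400,400))]))
```

```text
grip 7.47 p [ 508.9 -282.4   37. ] F [-1.5 -0.9  0.4] M [-0.08  0.21  0.  ] w 15.6 g 40.0
rot [[-0.4147, 0.91, -0.0004], [0.91, 0.4147, 0.0], [0.0002, -0.0004, -1.0]]
lift 9.1 p [ 508.6 -282.2  189.2] F [ 0.2 -0.2 -3.1] M [ 0.03 -0.03  0.  ] w 15.6 g 40.0
pre 10.37 p [589.8 -84.  190. ] F [ 1.   1.  -3.5] M [0.06 0.02 0.05] w 15.5 g 40.0
```

View pics/pre.png

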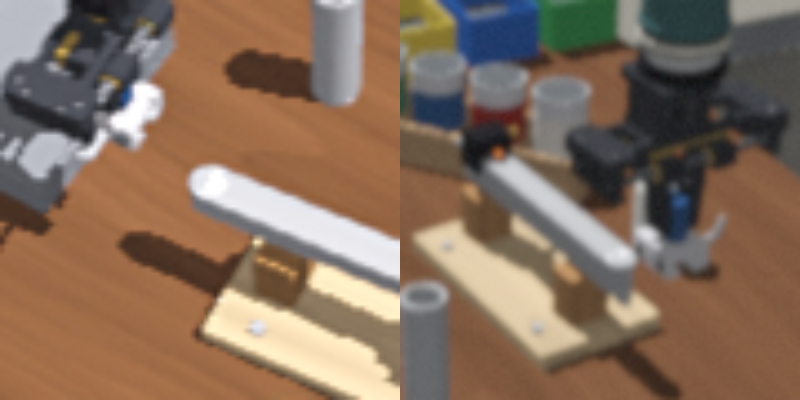

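```bash
cat >> h.py <<'E'
d=np.array([-.1076,.9942,0]); n=np.array([.9942,.1076,0]); M=np.array([.5835,-.0235,0])
ZT=.1395
def at(s,o=0,z=ZT):  # trolley centre s beyond mouth along rail, o offset away from robot
    p=M+d*s+n*o; p[2]=z; return p
def loc(s): q=s["tool_pos"]-M; return q[:2]@d[:2], q[:2]@n[:2], s["tool_pos"][2]
E
python3 - <<'E'
from h import *
manip.move_linear(at(-.045),rate=.1); manip.dwell(.4); s=st("low"); F0=s["contact_force"]; np.save("F0.npy",F0)
for k in np.arange(-.036,.0201,.004):
    manip.move_linear(at(k),rate=.03); manip.dwell(.05); s=manip.state(); f=s["contact_force"]-F0
    print(round(s["clock"],2),round(k*1e3),(np.array(loc(s))*1e3).round(1),'along %.1f lat %.1f z %.1f'%(f@d,f@n,f[2]),(s["moment"]).round(2))
    if abs(f@d)>5 or abs(f@n)>6 or abs(f[2])>6: print("stop"); break
E
```

```text
low 11.59 p [588.6 -68.4 140. ] F [-0.5 -0.1 -2.3] M [ 0.02 -0.02 -0.03] w 15.3 g 40.0
12.09 -36 [-35.9  -0.  139.5] along 0.7 lat -0.1 z -0.9 [-0.01 -0.01  0.01]
12.43 -32 [-31.9  -0.  139.5] along -0.8 lat 1.3 z -0.6 [ 0.01 -0.01  0.01]
12.76 -28 [-27.9   0.  139.5] along 0.1 lat 0.4 z -1.3 [ 0.01 -0.02  0.01]
13.09 -24 [-23.9  -0.  139.5] along 0.4 lat 1.0 z -0.9 [0.02 0.   0.01]
13.43 -20 [-19.9  -0.  139.5] along -0.5 lat 0.5 z -0.9 [ 0.   -0.02  0.  ]
13.76 -16 [-15.9  -0.  139.5] along 0.4 lat 0.7 z -0.9 [ 0.02 -0.03  0.03]
14.09 -12 [-11.9  -0.  139.5] along 0.6 lat 0.5 z -1.5 [ 0.05 -0.02 -0.03]
14.43 -8 [ -7.9  -0.  139.5] along -0.3 lat 0.0 z -1.2 [ 0.    0.01 -0.  ]
14.76 -4 [ -3.9   0.  139.5] along -0.2 lat 0.5 z -0.4 [ 0.   -0.06 -0.03]
15.09 0 [ 1.000e-01 -0.000e+00  1.395e+02] along 0.6 lat 1.2 z -1.3 [ 0.04  0.01 -0.06]
15.43 4 [  4.1   0.  139.5] along 0.2 lat 1.1 z -0.9 [-0.01 -0.   -0.04]
15.76 8 [  8.1   0.  139.5] along 0.6 lat 0.4 z -1.5 [-0.02 -0.01  0.02]
16.09 12 [ 12.1  -0.  139.5] along 1.0 lat 0.7 z -0.5 [-0.04 -0.06  0.03]
16.43 16 [ 16.1   0.  139.5] along 0.2 lat 0.1 z -1.2 [ 0.03 -0.04 -0.04]
16.76 20 [ 20.1   0.  139.5] along -0.4 lat -0.8 z -0.7 [-0.   -0.02  0.03]
```

Run:
```python
from h import *
F0=np.load("F0.npy"); o=0.
k=.020
while k<.26:
    k+= .012 if k<.155 else .002
    manip.move_linear(at(k,o),rate=.05 if k<.155 else .03); 
    if k>=.155: manip.dwell(.03)
    s=manip.state(); f=s["contact_force"]-F0; a,l=f@d,f@n
    print(round(s["clock"],2),round(k*1e3),(np.array(loc(s))*1e3).round(1),'a %.1f l %.1f z %.1f'%(a,l,f[2]),s["moment"].round(2))
    if abs(l)>3: o+=np.sign(l)*.0003
    if a<-12 or abs(l)>9 or abs(f[2])>9: print("stop"); break
np.save("k.npy",[k,o])
```

```text
17.15 32 [ 32.5  -0.  139.5] a -0.0 l 0.6 z -1.3 [0.01 0.01 0.01]
17.54 44 [ 44.4  -0.  139.5] a 0.0 l 0.0 z -1.4 [-0.02 -0.07  0.02]
17.93 56 [ 56.4  -0.  139.5] a 0.4 l 1.2 z -0.7 [ 0.03  0.05 -0.02]
18.32 68 [ 68.4  -0.  139.5] a 0.2 l 0.9 z -0.5 [ 0.02 -0.04 -0.04]
18.72 80 [ 80.4  -0.  139.5] a 0.4 l 0.2 z -1.0 [0.02 0.02 0.03]
19.11 92 [ 92.3  -0.  139.5] a 1.5 l 0.5 z -1.6 [ 0.02 -0.01 -0.01]
19.5 104 [104.3  -0.  139.5] a -0.2 l 0.7 z -1.0 [ 0.07 -0.04 -0.01]
19.89 116 [116.4  -0.  139.5] a 0.4 l -0.0 z -1.4 [ 0.02 -0.06  0.01]
20.28 128 [128.4  -0.  139.5] a -1.0 l 0.4 z -0.5 [-0.01  0.02 -0.01]
20.68 140 [140.3  -0.  139.5] a 0.1 l -0.0 z -1.7 [-0.03 -0.02  0.04]
21.07 152 [152.3  -0.  139.5] a 0.2 l 0.5 z -1.3 [-0.03 -0.02  0.04]
21.65 164 [164.1  -0.  139.5] a 0.5 l 0.4 z -1.0 [0.02 0.03 0.04]
21.93 166 [166.   -0.  139.5] a -0.2 l -0.9 z -0.9 [ 0.01 -0.03 -0.04]
22.22 168 [168.   -0.  139.5] a 0.6 l -0.2 z -0.7 [ 0.01 -0.02  0.06]
22.5 170 [170.1  -0.  139.5] a -0.3 l -0.4 z -0.5 [0.01 0.03 0.  ]
22.78 172 [172.1  -0.  139.5] a 0.1 l 0.5 z -0.8 [-0.01  0.04 -0.01]
23.07 
[... 1025 characters left out ...]

27.32 204 [203.4  -0.  139.5] a -3.9 l 0.2 z -0.1 [-0.6  -0.08  0.  ]
27.6 206 [204.9  -0.  139.5] a -5.5 l 0.7 z -0.1 [-1.   -0.08  0.04]
27.88 208 [206.7  -0.  139.6] a -6.1 l 1.3 z 1.0 [-1.04 -0.02  0.01]
28.17 210 [208.7   0.  139.6] a -6.4 l 0.1 z 0.2 [-1.13 -0.1  -0.04]
28.45 212 [210.7   0.  139.6] a -6.7 l 0.4 z 0.1 [-1.09 -0.09 -0.02]
28.73 214 [212.6  -0.  139.6] a -6.4 l 0.0 z 0.5 [-1.13 -0.06 -0.02]
29.02 216 [214.6  -0.  139.6] a -6.2 l 0.2 z 0.8 [-1.03 -0.09 -0.  ]
29.3 218 [216.6   0.  139.6] a -6.9 l -0.4 z 0.4 [-1.09 -0.08 -0.03]
29.58 220 [217.3   0.  139.7] a -10.4 l -0.4 z 1.5 [-1.75 -0.1   0.  ]
29.87 222 [217.5   0.  139.8] a -15.7 l -1.0 z 3.0 [-2.73 -0.16 -0.03]
stop
```

Contact came at s≈203 mm with a steady 6.5 N, then the hard face at 217 mm, so the full 14 mm stroke is done. Now I unload, lower the trolley to rest on the flange, release and retreat.

Run:
```python
from h import *
manip.move_linear(at(.2178),rate=.02); manip.dwell(.1); st("unload")
manip.move_linear(at(.2178,0,.1383),rate=.02); manip.dwell(.2); st("rest")
manip.set_gripper(.045,20); manip.dwell(.1); s=st("open")
p=s["tool_pos"]; manip.move_linear([p[0],p[1],.26],rate=.12); st("up")
manip.move_pose(at(.10,0,.36),rv(6.2)); manip.dwell(.3); st("away")
a=cap("scene"); b=cap("side"); w=cap("wrist")
cv2.imwrite("pics/end.png",np.hstack([cv2.resize(a["image"][180:260,290:390],(400,320),interpolation=2),cv2.resize(w["image"][:160,220:420],(400,320),interpolation=2)]))
```

```text
unload 30.32 p [560.1 192.4 139.5] F [ 0.6 -5.7 -1.8] M [-1.02 -0.08 -0.02] w 15.4 g 40.0
rest 30.77 p [560.4 192.4 138.7] F [ 0.4 -6.2 -0.7] M [-1.08 -0.02  0.01] w 15.5 g 40.0
open 31.48 p [560.  193.1 138.3] F [-0.1 -0.5  0.4] M [-0.03 -0.01 -0.01] w 44.5 g 0.0
up 32.64 p [559.4 192.9 258.8] F [-0.3 -0.1  0.4] M [-0.    0.01 -0.01] w 45.0 g 0.0
away 33.61 p [572.2  76.9 358.4] F [-0.4 -1.1 -0. ] M [-0.01  0.02 -0.01] w 45.1 g 0.0
```

View pics/end.png

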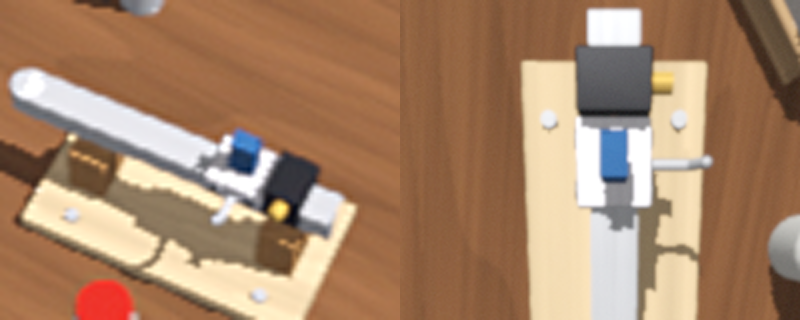

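The trolley sits on the rail at the buffer (wrist crop (613,160), buffer at (613,80)). Its hook is on the far side at (705,162), and no orange is showing.

```bash
python3 -c "
from h import *
print(order.close_job())"
```

```text
the job is handed in; nothing more can be done
None
```

The trolley hangs on the rail against the buffer, hook on the far side. By feel the plunger went its full 14 mm and no orange shows, forces stayed under 16 N, and I handed the job in at about 34 s.

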